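# Load the bench reader and select its setting

## Task

Slide the sample tray, with its dish, along the work board under the overhanging head of the bench reader until it is fully home against the back stop, without lifting it or touching the head's underside. Then turn the clicking selector on top so that its pointer rests at the click marked by the one big stud. Leave the dish in the tray, and the jar, reagent bottle and conical flask where they stand.

Things in the scene. Friction and masses are not known exactly. Their poses are not given: they have to be found in the camera images.
- board: Flat grey work board lying fixed on the stained worktop, 500 (x) x 680 (y) x 16 mm; everything named here stands on it, so its top at z = 16 mm is the floor of the work, and heights below are measured from that top. Origin at the centre of its underside.
- reader: Fixed bench reader, 170 long x 200 wide x 62 mm high, turned somewhat about z. Origin on the board, straight under the selector's axis; its x points from the mouth (robot side) to the back, y left, z up. All dock and head figures here are in this frame.
- dock (a point): Where the tray's origin is when home: x = -40, y = 0 mm on the board, same axes as the reader. The dock under the head: mouth at x = -75 mm; two cheeks leave a lane 112 mm wide (y = -56 to 56) from x = -56 mm inwards, their tips flaring outwards to x = -75, |y| = 72 mm; the back stop is the upright face at x = +8 mm. Its floor is the board.
- head: The grey overhanging head of the reader, 170 x 200 mm (x -75 to +95, y -100 to +100 mm in the reader's frame), underside 42 mm and top 62 mm above the board. Same origin and axes as the reader. The black selector knob stands on its top.
- selector (a joint): Angle of the selector about the upright axis through the reader's origin, rad. 0 = pointer towards the mouth (reader's -x); positive = counterclockwise from above (pointer goes towards the reader's -y); ends at +-1.65. Clicks every 30 degrees: 0, +-0.524, +-1.047, +-1.571; let go, it springs into the nearest click. It starts in one of the middle three. Passing a click takes about 0.12 N m.
- selector_tip (a point): Point on the pointer's centreline 60 mm from the selector's axis, at the height of the head's top (62 mm); it lies over a stud when the pointer is at that click.
- selector_bar (a point): Point in the middle of the pointer bar, 50 mm from the axis, 33 mm above the head's top. The black selector: round hub 48 mm across and one straight radial bar 18 mm wide with a wedge end 73 mm from the axis. The bar spans 18 to 48 mm above the head's top, so it passes over the studs; it can be pushed round from its side with closed fingers.
- stud_big: The big round black stud, 22 mm across and 11 mm tall, on the head's top, 60 mm from the selector's axis. It marks the wanted click: one of -1.571, -1.047, +1.047, +1.571. Origin at its foot (62 mm above the board). The other three of these clicks have small studs, 9 mm across and 4 mm tall; fixed.
- tray: Loose dark steel sample tray, 0.25 to 0.5 kg. Origin on its underside at the centre of the bed; x points to its leading edge, z up. Bed 96 (x) x 100 (y) mm, rim 16 mm high. Home, it touches the back stop and shares the reader's yaw.
- fin (a point): Top centre of the tray's upright black fin, to hold it by: at x = -68, y = 0, z = 65 mm of the tray; 30 mm long (x), 12 mm thick (y), rising from a flat tongue 40 mm wide that ends at x = -89 mm. When the tray is home the fin's centre is 33 mm in front of the head's front edge.
- dish: White round shallow dish, 82 mm across, 15 mm high, loose in the tray's bed (bed floor 5 mm thick). Origin at the centre of its underside, z up.
- jar: Loose open glass jar standing beside the reader's mouth, 60 mm across, 85 mm high; origin at the centre of its underside. Leave it.
- reagent_bottle: Loose white reagent bottle with black cap standing at the other side of the reader's mouth, 49 mm across, 95 mm high; origin at the centre of its underside. Leave it.
- conical_flask: Loose conical glass flask standing on the other side of the work from the tray, 64 mm across at the foot, 102 mm high; origin at the centre of its underside. Leave it.

How it is judged:
By the outcome, as a careful person would: the job done as asked, in the order asked, and still so for the second after the job is handed in, with the robot touching nothing.
It also fails if it takes over 61 s, if anything falls off the work surface, if the arm or the gripper's body presses on something with over 40 N, if the wrist force passes 120 N, or if a joint passes its speed limit or range.

## Robot

A 6-joint arm with a two-finger parallel gripper is mounted at the origin on a cart in front of the work surface, level with it; the furniture and walls round the work are solid. World frame = base frame: x ahead of the robot, y to its left, z up, the work surface at z = 0. Lengths are in m, angles in rad, forces in N, time in s.
With the tool pointing down it reaches from about 0.3 to 1 m from the base axis. Payload 5.1 kg.
Tool frame: the origin (TCP) lies at the very end of the fingers, on their centre line; the grasp point (between the pads) lies arm.hold_point_z behind it (arm.hold_point_z is the distance from the TCP to the grasp point, in m); z points along the fingers, y is the line along which they close (so a half turn about z gives the same grasp; the last joint's range is limited). The gripper opens to 95 mm and grips with 3 to 60 N. Pads are 20 mm wide; open, the fingers measure 119 mm over their backs; the gripper's body (75 mm by 180 mm) begins 59 mm behind the grasp point.
Start: joints at [-1.272, 0.124, 1.65, -0, 1.367, -0.083], TCP at [0.242, -0.603, 0.215] pointing down, gripper open.
Joint ranges: [-2.61, 2.61], [-1.02, 2.33], [0.03, 2.71], [-1.35, 4.49], [0.32, 2.68], [-2.91, 2.91]. Speed limits (rad/s): [2.57, 2.57, 3.14, 3.14, 3.14, 3.14].

## Interface

Orientations are given as a unit quaternion [w, x, y, z].
In Python, from cell import arm gives the robot as it stands.
- The arm moves only by the shell command python3 nudge.py 'ROWS' [FORCE]. ROWS is a JSON object whose key "steps" holds a list of rows, 1 to 5 of them, each of 5 numbers: dx, dy, dz in units of 20 mm, then a turn about the tool's z in units of 0.2 rad, then the finger opening in m; each row shifts and turns the commanded pose from where the row before left it, along the tool's axes as they then stand; what a row does not reach is not made up. A row lasts 1/8 s, in which the tool goes at most 0.0625 m and 0.188 rad, less where a joint would pass 70% of its speed; a pose out of reach is approached as far as the arm can. The fingers move at their own pace and stop on an object; FORCE is the grip in N (left out, the last holds). Time passes only in rows, so rows that do not move let the fingers close. It prints the time, the measured TCP pose, the force, the opening and the grip force at its end. Input that does not fit is refused with a message, and nothing moves.
- arm.get_obs(): the state, without advancing time (a new reading comes with each control period).
- arm.grab_frame(name): name is "side" or "top" or "wrist"; returns a dict with "pixels" (420x560x3 uint8, blue, green, red), "fx", "fy", "cx", "cy" (pixels), "pose" (4x4, takes a point from camera to world coordinates). Camera axes: x right, y up, looking along -z (the intrinsics and any distortion apply to the point x, -y, -z); pixel columns grow to the right and rows downward; lengths in m; the calibration is good to about 2 mm. A picture is of the moment at which its call begins. There is no depth.
- arm.job_done(): hands the job in; it is judged then, once.
The state is a dict: "t": time; "qpos": joint angles; "dq": joint speeds; "joint_torque": joint torques, N m; "eef_pos": TCP position; "tool_rot": TCP orientation; "force": force on the tool from outside, world axes, zero at the start; "wrist_torque": the same for the moment, N m; "grip_width": finger opening in m; "gripper_force": force on a finger pad.
Only numpy, scipy, OpenCV 4.12 (cv2) and the standard library are available. Lean on these libraries where they do the work, as an engineer would, in place of code of your own. Each camera call takes 0.05 s, during which the arm holds its last target. There are 200 camera calls.

## Working session

There is one attempt and no reset: what is moved stays moved. The work goes in short steps, Python scripts to look and compute and a shell command to move; the robot and the scene stay as the last step left them, time stands still between calls to the robot, and variables do not carry over. Pictures are saved under pics/ and viewed, at most 10 in all, crops included, and the job is handed in when it is done.

```bash
ls; mkdir -p pics; python3 - <<'E'
from cell import arm
import cv2,pickle
o=arm.get_obs();print(o, arm.hold_point_z)
F={}
for n in("top","side"):
    f=arm.grab_frame(n);F[n]=f;cv2.imwrite(f"pics/{n}0.png",f["pixels"]);print(n,{k:v for k,v in f.items() if k!="pixels"})
pickle.dump(F,open("f0.pkl","wb"))
E
```

```text
cell.py
nudge.py
pics
{'t': 0.0, 'qpos': array([-1.27157621e+00,  1.24530701e-01,  1.65169337e+00,  6.15374919e-06,
        1.36746883e+00, -8.26195642e-02]), 'dq': array([-0.00059364, -0.00012578,  0.0009538 ,  0.00089879, -0.00223052,
        0.00100659]), 'joint_torque': array([ 9.00595714e-04, -4.17600632e+01, -3.59930098e+01,  7.74559099e-02,
        4.93587262e-02, -1.71324982e-04]), 'eef_pos': array([ 0.24198032, -0.60258344,  0.21335903]), 'tool_rot': array([-1.04429362e-03,  9.81829677e-01,  1.89761382e-01, -1.10510948e-04]), 'force': array([-0.48105705, -0.32997493,  0.69337651]), 'wrist_torque': array([-0.0289842 ,  0.01574056,  0.03990766]), 'gripper_force': 0.0, 'grip_width': 0.09521689807103048} 0.0188
top {'fx': 461.11243803843837, 'fy': 461.11243803843837, 'cx': 278.8729421671293, 'cy': 207.93314786980517, 'pose': array([[-0.12790662,  0.97072422, -0.20330859,  0.31674455],
       [-0.99178223, -0.12460843,  0.02899579,  0.01148137],
       [ 0.00281295,  0.2053466 ,  0.97868527,  1.22063571],
       [ 0.        ,  0.        ,  0.        ,  1.        ]])}
side {'fx': 462.8873508125508, 'fy': 462.8873508125508, 'cx': 279.3313685526668, 'cy': 210.72742458389394, 'pose': array([[ 0.98952876,  0.10703253, -0.09683427,  0.43434699],
       [-0.14348931,  0.65692785, -0.74017337, -0.6806299 ],
       [-0.0156095 ,  0.74631752,  0.66540702,  0.70387821],
       [ 0.        ,  0.        ,  0.        ,  1.        ]])}
```

```bash
python3 - <<'E'
import cv2
for n in("top","side"):
    i=cv2.imread(f"pics/{n}0.png");cv2.imwrite(f"pics/{n}0b.png",cv2.resize(i,(784,588),interpolation=cv2.INTER_CUBIC))
E
```

```text
(no output)
```

View pics/top0.png

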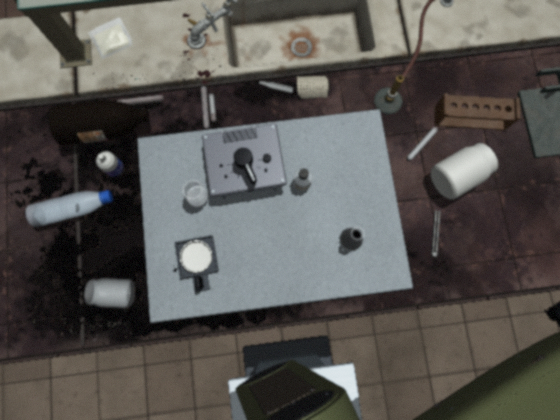

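View pics/side0.png

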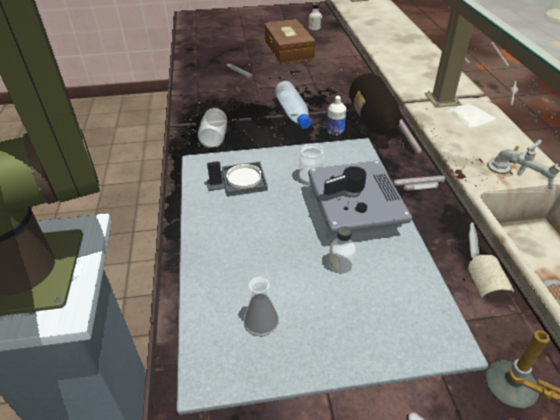

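The top view shows the reader at about (243,160), the tray with its dish at (197,257) and its fin at (199,283). The jar is at (195,193), the bottle at (303,178) and the flask at (353,236). The side view agrees. I'll enlarge crops of the reader and the tray.

```bash
python3 - <<'E'
import cv2
i=cv2.imread("pics/top0.png")
def crop(i,x0,y0,w,h,s,n):
    c=cv2.resize(i[y0:y0+h,x0:x0+w],None,fx=s,fy=s,interpolation=cv2.INTER_CUBIC)
    c=cv2.convertScaleAbs(c,alpha=1.4,beta=15)
    for k in range(0,w,10): cv2.line(c,(k*s,0),(k*s,8 if k%50 else 16),(0,0,255),1)
    for k in range(0,h,10): cv2.line(c,(0,k*s),(8 if k%50 else 16,k*s),(0,0,255),1)
    cv2.imwrite(n,c)
crop(i,170,115,150,90,5,"pics/c1.png")
crop(i,160,215,80,85,7,"pics/c2.png")
j=cv2.imread("pics/side0.png")
crop(j,190,130,230,150,3,"pics/c3.png")
E
```

```text
(no output)
```

View pics/c1.png

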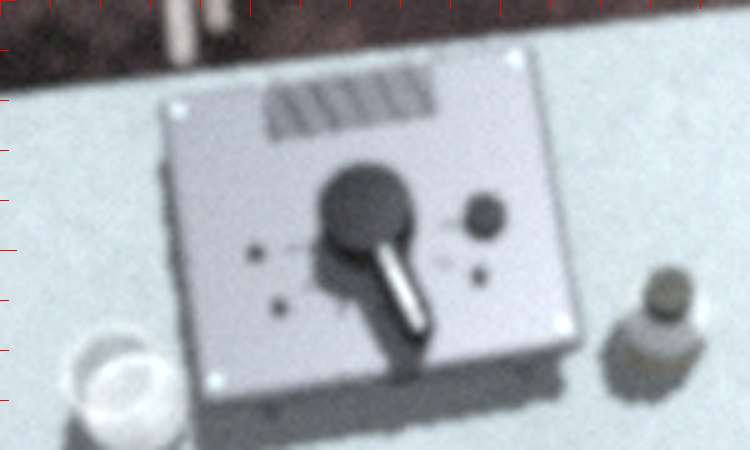

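View pics/c2.png

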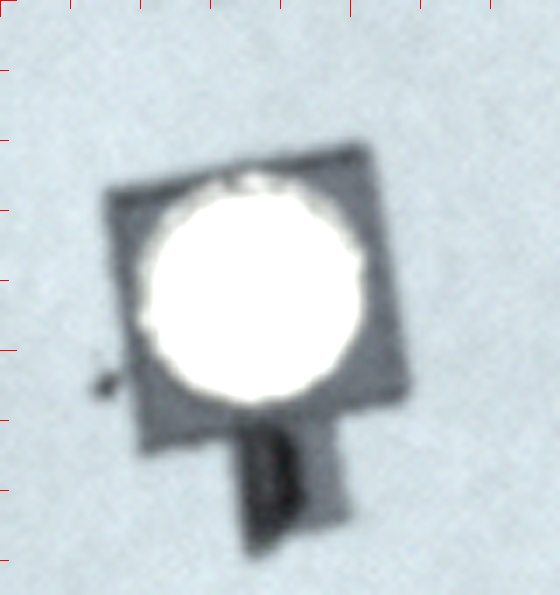

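View pics/c3.png

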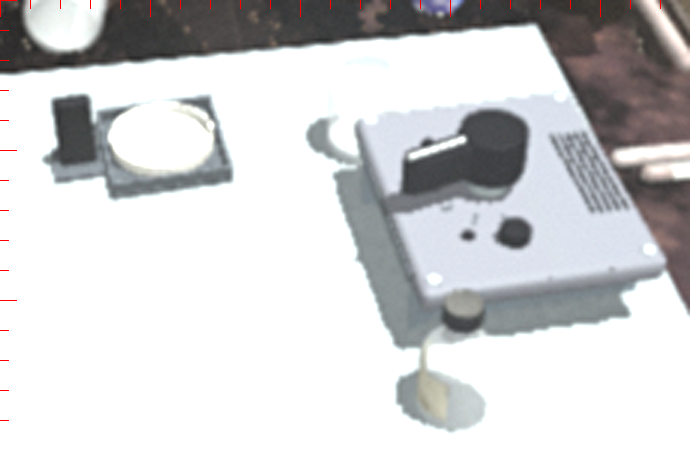

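The crops give these features:
- **Head top corners:** crop 1 (163,100), (535,45), (580,342), (203,402).
- **Studs:** the big one is at (485,216) and the small ones are at (255,253), (280,307) and (479,277).
- **Pointer:** the white line on the pointer bar runs from (385,247) to (420,328).
- **Tray corners:** crop 2 (105,190), (368,145), (410,395), (143,450).
- **Fin in the side crop:** its top runs from (54,98) to (90,97).

```bash
cat > h.py <<'E'
import numpy as np,cv2
from scipy.spatial.transform import Rotation as R
def ray(f,u,v,z):
    d=np.array([(u-f["cx"])/f["fx"],-(v-f["cy"])/f["fy"],-1.]);P=f["pose"];d=P[:3,:3]@d;c=P[:3,3]
    return (c+d*(z-c[2])/d[2])[:2]
def proj(f,p):
    P=f["pose"];q=P[:3,:3].T@(np.asarray(p)-P[:3,3]);return f["cx"]-f["fx"]*q[0]/q[2],f["cy"]+f["fy"]*q[1]/q[2]
def rigid(L,W):
    L=np.array(L);W=np.array(W);l=L-L.mean(0);w=W-W.mean(0)
    a=np.arctan2((l[:,0]*w[:,1]-l[:,1]*w[:,0]).sum(),(l*w).sum());c,s=np.cos(a),np.sin(a);M=np.array([[c,-s],[s,c]])
    t=W.mean(0)-M@L.mean(0);return a,t,M,(W-(L@M.T+t))
E
python3 - <<'E'
from h import *;import pickle
np.set_printoptions(precision=4,suppress=True)
F=pickle.load(open("f0.pkl","rb"));T=F["top"];S=F["side"]
c1=lambda x,y,z:ray(T,170+x/5-.4,115+y/5-.4,z); c2=lambda x,y,z:ray(T,160+x/7-.4,215+y/7-.4,z); c3=lambda x,y,z:ray(S,190+x/3-.3,130+y/3-.3,z)
a,t,M,r=rigid([(.095,.1),(.095,-.1),(-.075,-.1),(-.075,.1)],[c1(*p,.078) for p in[(163,100),(535,45),(580,342),(203,402)]])
print("reader",a,t,r)
for n,p in dict(s1=(255,253,.081),s2=(280,307,.081),s3=(479,277,.081),big=(485,216,.089),p0=(385,247,.126),p1=(420,328,.126),hub=(365,208,.126)).items():
    q=M.T@(c1(*p)-t);print(n,q,np.hypot(*q),np.degrees(np.arctan2(-q[1],-q[0])))
a2,t2,M2,r2=rigid([(.048,.05),(.048,-.05),(-.048,-.05),(-.048,.05)],[c2(*p,.032) for p in[(105,190),(368,145),(410,395),(143,450)]])
print("tray",a2,t2,r2,"fin",t2+M2@[-.068,0],"dish",c2(253,290,.036))
# side cross-check
a3,t3,_,r3=rigid([(.095,.1),(.095,-.1),(-.075,-.1),(-.075,.1)],[c3(*p,.078) for p in[(562,92),(665,262),(430,302),(357,122)]])
print("reader side",a3,t3,r3)
print("fin side",c3(72,98,.081), "side rim",[c3(*p,.032) for p in[(208,97),(231,180),(110,195),(96,105)]])
for p in[(54,98),(90,97)]:print(M2.T@(c3(*p,.081)-t2))
print("jar",c1(128,395,.016),"bottle",c1(668,293,.111),"dock",t+M@[-.04,0], "flask",ray(T,354,236,.11))
print("tray in reader",M.T@(t2-t),np.degrees(a2-a))
E
```

```text
reader 0.02792189670578805 [0.6851 0.051 ] [[-0.0031 -0.002 ]
 [-0.003   0.0009]
 [ 0.0037  0.0032]
 [ 0.0024 -0.0021]]
s1 [0.0007 0.0611] 0.0611493817414668 -90.61521472683916
s2 [-0.0299  0.0522] 0.06020198565547586 -60.200811450668326
s3 [-0.0299 -0.0509] 0.05900055930823996 59.56161427573089
big [-0.0006 -0.0586] 0.058631093093059285 89.44515890910459
p0 [-0.0208 -0.0064] 0.021783862799275387 16.990371575116217
p1 [-0.0646 -0.0175] 0.06689127131155083 15.152387709540715
hub [0.0007 0.0006] 0.0009162390529900445 -139.7366248795341
tray 0.061281996186444164 [0.4638 0.2037] [[ 0.0007 -0.0007]
 [-0.0011  0.0009]
 [ 0.0009  0.0006]
 [-0.0004 -0.0008]] fin [0.3959 0.1995] dish [0.4649 0.2042]
reader side 0.05911913398788415 [0.6861 0.0466] [[-0.0026 -0.0003]
 [-0.0049  0.0023]
 [ 0.0027  0.    ]
 [ 0.0049 -0.0021]]
fin side [0.4    0.2019] side rim [array([0.5085, 0.2541]), array([0.5139, 0.1433]), array([0.421 , 0.1404]), array([0.4164, 0.2582])]
[-0.0773  0.0052]
[-0.0501  0.0003]
jar [0.6346 0.1936] bottle [ 0.6275 -0.093 ] dock [0.6451 0.0499] flask [ 0.4551 -0.1937]
tray in reader [-0.217   0.1588] 1.911392904378165
```

The selector target is +1.571, because the big stud sits on the reader's −y side. The next step is to turn the tool to the tray's yaw and move to above the fin.

The manual's scale: shifts go in units of 20 mm and turns go in units of 0.2 rad. Converting my numbers, -0.06 m is -3, 0.015 m is 0.75, 0.16 rad is 0.8.

```bash
cat >> h.py <<'E'
def go(x,y,z,yaw=None):
    from cell import arm
    o=arm.get_obs();w=o["tool_rot"];M=R.from_quat([*w[1:],w[0]]).as_matrix();th=np.arctan2(M[1,0],M[0,0])
    print("t",round(o["t"],2),"pos",o["eef_pos"].round(4),"yaw",round(th,4),"toolz",M[:,2].round(3),"d_tool",(M.T@(np.array([x,y,z])-o["eef_pos"])).round(4),"turn",None if yaw is None else round(th-yaw,4),"F",o["force"].round(1),"w",round(o["grip_width"],4),"q",o["qpos"].round(2))
E
python3 nudge.py '{"steps":[[0,0,0,0.8,0.095],[0,0,0,0.805,0.095],[0.75,-3,0,0,0.095],[0.75,-3,0,0,0.095],[0.75,-3,0,0,0.095]]}' 
python3 nudge.py '{"steps":[[0.75,-3,0,0,0.095],[0.75,-3,0,0,0.095],[0.75,-3,0,0,0.095],[0.75,-3,0,0,0.095],[0.75,-3,0,0,0.095]]}'
python3 -c "from h import *;go(.398,.2005,.13,.061)"
```

```text
t: 0.72
eef_pos: [0.2761, -0.4188, 0.2139]
tool_rot: [-0.001, 1.0, 0.03, -0.0]
force: [1.0, -0.1, 0.4]
grip_width: 0.095
gripper_force: 0.0
t: 1.35
eef_pos: [0.3325, -0.1149, 0.2143]
tool_rot: [0.0, 1.0, 0.03, 0.0]
force: [1.0, -0.3, 0.1]
grip_width: 0.095
gripper_force: 0.0
t 1.35 pos [ 0.3325 -0.1149  0.2143] yaw 0.0597 toolz [ 0.001 -0.    -1.   ] d_tool [ 0.0842 -0.3109  0.0844] turn -0.0013 F [ 1.  -0.3  0.1] w 0.095 q [-0.49 -0.61  2.26  0.    1.5   1.03]
```

```bash

python3 nudge.py '{"steps":[[0.85,-3,0,0,0.095],[0.85,-3,0,0,0.095],[0.85,-3,0.5,0,0.095],[0.85,-3,1,0,0.095],[0.6,-2.5,1.5,0,0.095]]}'
python3 nudge.py '{"steps":[[0,0,0,0,0.095],[0,0,0,0,0.095]]}'
python3 - <<'E'
from h import *;from cell import arm;import pickle
go(.398,.2005,.055,.061)
f=arm.grab_frame("wrist");cv2.imwrite("pics/w1.png",f["pixels"]);pickle.dump(f,open("w1.pkl","wb"))
E
```

```text
t: 1.98
eef_pos: [0.3949, 0.1767, 0.156]
tool_rot: [-0.0, 1.0, 0.031, 0.001]
force: [0.2, -0.8, 0.1]
grip_width: 0.0949
gripper_force: 0.0
t: 2.22
eef_pos: [0.3941, 0.1738, 0.1556]
tool_rot: [0.0, 1.0, 0.031, -0.0]
force: [0.5, -0.0, -0.5]
grip_width: 0.095
gripper_force: 0.0
t 2.23 pos [0.3941 0.1738 0.1556] yaw 0.0613 toolz [-0.001 -0.001 -1.   ] d_tool [ 0.0056 -0.0264  0.1006] turn 0.0003 F [ 0.5 -0.  -0.5] w 0.095 q [ 0.29 -0.35  2.18 -0.    1.31  1.8 ]
```

View pics/w1.png

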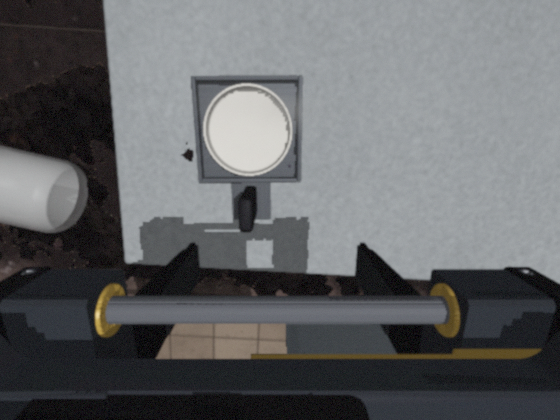

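The wrist view shows the tray rim corners at about (192,77), (301,77), (300,182) and (198,183), and the fin top near (247,218).

```bash
python3 - <<'E'
from h import *;import pickle
np.set_printoptions(precision=4,suppress=True)
f=pickle.load(open("w1.pkl","rb"))
a,t,M,r=rigid([(.048,.05),(.048,-.05),(-.048,-.05),(-.048,.05)],[ray(f,*p,.032) for p in[(192,77),(302,76),(301,182),(198,183)]])
print(a,t,r,t+M@[-.068,0]); print(ray(f,248,230,.081), ray(f,248,190,.081))
E
```

```text
0.06594965920244064 [0.4654 0.205 ] [[-0.0007 -0.0016]
 [-0.0004  0.001 ]
 [ 0.0008  0.0003]
 [ 0.0002  0.0003]] [0.3975 0.2005]
[0.3863 0.198 ] [0.4207 0.1992]
```

```bash

python3 nudge.py '{"steps":[[0.25,-1.3,0.5,0,0.095],[0,0,1.5,0,0.095],[0,0,1.5,0,0.095],[0,0,1.25,0,0.095],[0,0,0.3,0,0.095]]}'
python3 nudge.py '{"steps":[[0,0,0,0,0.03],[0,0,0,0,0.0],[0,0,0,0,0.0],[0,0,0,0,0.0],[0,0,0,0,0.0]]}' 30
python3 -c "from h import *;go(.398,.2005,.055,.061)"
```

```text
t: 2.9
eef_pos: [0.3974, 0.1988, 0.0542]
tool_rot: [0.0, 1.0, 0.029, -0.001]
force: [-0.2, -0.2, -0.0]
grip_width: 0.0952
gripper_force: 0.0
t: 3.52
eef_pos: [0.3978, 0.2005, 0.0549]
tool_rot: [-0.0, 1.0, 0.031, 0.0]
force: [-0.2, -0.0, 0.2]
grip_width: 0.0507
gripper_force: 0.0
t 3.52 pos [0.3978 0.2005 0.0549] yaw 0.061 toolz [ 0.  0. -1.] d_tool [ 0.0002  0.     -0.0001] turn 0.0 F [-0.2 -0.   0.2] w 0.0507 q [ 0.35 -0.18  2.23  0.    1.09  1.86]
```

```bash

python3 nudge.py '{"steps":[[0,0,0,0,0],[0,0,0,0,0],[0,0,0,0,0.0],[0,0,0,0,0.0],[0,0,0,0,0.0]]}' 35
python3 nudge.py '{"steps":[[0,0,0,0,0],[0,0,0,0,0]]}' 35
python3 -c "from h import *;go(.398,.046,.055,.028)"
```

```text
t: 4.15
eef_pos: [0.3976, 0.2004, 0.0546]
tool_rot: [-0.0, 1.0, 0.03, -0.0]
force: [0.1, 0.2, -1.0]
grip_width: 0.0119
gripper_force: 35.0
t: 4.4
eef_pos: [0.3976, 0.2004, 0.0547]
tool_rot: [-0.0, 1.0, 0.03, -0.0]
force: [0.7, 1.7, -1.0]
grip_width: 0.0118
gripper_force: 35.0
t 4.4 pos [0.3976 0.2004 0.0547] yaw 0.0607 toolz [-0.  0. -1.] d_tool [-0.009   0.1541 -0.0004] turn 0.0327 F [ 0.7  1.7 -1. ] w 0.0118 q [ 0.35 -0.18  2.23  0.    1.09  1.86]
```

```bash

python3 nudge.py '{"steps":[[0,0.4,0,0,0],[0,0.8,0,0,0],[0,1,0,0,0],[0,1,0,0,0],[0,1,0,0,0]]}'
python3 nudge.py '{"steps":[[0,1,0,0,0],[0,1,0,0,0],[0,0.9,0,0.06,0],[0,0.5,0,0.06,0],[0,0.2,0,0.04,0]]}'
python3 nudge.py '{"steps":[[0,0,0,0,0],[0,0,0,0,0]]}'
python3 - <<'E'
from h import *;from cell import arm;import pickle
go(.40,.0435,.055,.028)
f=arm.grab_frame("wrist");pickle.dump(f,open("w2.pkl","wb"));cv2.imwrite("pics/w2.png",f["pixels"]);
g=arm.grab_frame("top");pickle.dump(g,open("t2.pkl","wb"))
c=cv2.resize(g["pixels"][115:215,190:300],None,fx=5,fy=5,interpolation=cv2.INTER_CUBIC)
c=cv2.convertScaleAbs(c,alpha=1.3,beta=10)
# stack: wrist left, top crop right (not scaled)
cv2.imwrite("pics/t2c.png",c)
E
```

```text
t: 5.03
eef_pos: [0.4026, 0.1151, 0.0546]
tool_rot: [-0.0, 1.0, 0.03, -0.0]
force: [0.8, 2.3, -1.0]
grip_width: 0.0118
gripper_force: 35.0
t: 5.65
eef_pos: [0.4068, 0.044, 0.0547]
tool_rot: [-0.0, 1.0, 0.014, -0.0]
force: [0.7, 2.4, -0.6]
grip_width: 0.012
gripper_force: 35.0
t: 5.9
eef_pos: [0.4069, 0.0444, 0.0547]
tool_rot: [0.001, 1.0, 0.015, -0.0]
force: [0.1, -2.3, 0.3]
grip_width: 0.0118
gripper_force: 35.0
t 5.9 pos [0.4069 0.0444 0.0547] yaw 0.0291 toolz [-0.    -0.001 -1.   ] d_tool [-0.0069  0.0007 -0.0003] turn 0.0011 F [ 0.1 -2.3  0.3] w 0.0118 q [-0.02 -0.28  2.31 -0.    1.11  1.52]
```

View pics/w2.png

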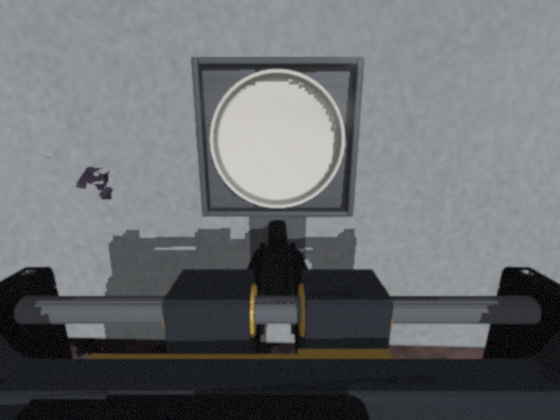

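The tray is square in the grip, with its front rim corners at (192,58) and (362,58), and the dish is in the bed. I'll refine the reader pose using the studs, hub and corners together.

```bash
python3 - <<'E'
from h import *;import pickle
from scipy.optimize import least_squares
np.set_printoptions(precision=4,suppress=True)
F=pickle.load(open("f0.pkl","rb"));T=F["top"];S=F["side"]
h=.06*np.sin(np.pi/3)
L=[(0,.06,.082),(-.03,h,.082),(-.03,-h,.082),(0,-.06,.089),(.095,.1,.078),(.095,-.1,.078),(-.075,-.1,.078),(-.075,.1,.078)]
P=[(255,253),(280,307),(479,277),(485,216),(163,100),(535,45),(580,342),(203,402)]
P=np.array(P)/5-.4+[170,115]
def res(p,L=L,P=P,f=T):
    c,s=np.cos(p[2]),np.sin(p[2])
    return np.concatenate([np.subtract(proj(f,(p[0]+c*x-s*y,p[1]+s*x+c*y,z)),q) for (x,y,z),q in zip(L,P)])
for k in(4,8):
    r=least_squares(lambda p:res(p,L[:k],P[:k]),[.685,.05,.03]);print("top",k,r.x,r.fun)
Ls=[(0,-.06,.089),(-.03,-h,.082)];Ps=np.array([(516,229),(468,235)])/3-.3+[190,130]
r=least_squares(lambda p:np.r_[res(p,Ls,Ps,S),(p[2]-.025)*1000],[.685,.05,.03]);print("side",r.x)
for n,f,p in(("top",T,((385/5+169.6,247/5+114.6),(420/5+169.6,328/5+114.6))),("side",S,((408/3+189.7,158/3+129.7),(465/3+189.7,140/3+129.7)))):
    print(n,[ray(f,*q,.126) for q in p])
# tray by the same top camera now
g=pickle.load(open("t2.pkl","rb"))
c=cv2.resize(g["pixels"][115:265,190:300],None,fx=4,fy=4,interpolation=cv2.INTER_CUBIC)
cv2.imwrite("pics/t2c.png",cv2.convertScaleAbs(c,alpha=1.3,beta=10))
E
```

```text
top 4 [0.6849 0.0519 0.0254] [ 0.0819  0.1152 -0.3064 -0.0257  0.0587  0.0291  0.1669 -0.1227]
top 8 [0.6851 0.0515 0.0268] [ 0.2449  0.055  -0.1268 -0.0933  0.228  -0.0929  0.3191 -0.2457 -1.0035
 -1.0353  0.0477 -1.0479  1.2419  1.2885 -0.9626  0.9865]
side [0.6877 0.0505 0.025 ]
top [array([0.6645, 0.0441]), array([0.6211, 0.0317])]
side [array([0.6227, 0.0319]), array([0.6652, 0.0449])]
```

View pics/t2c.png

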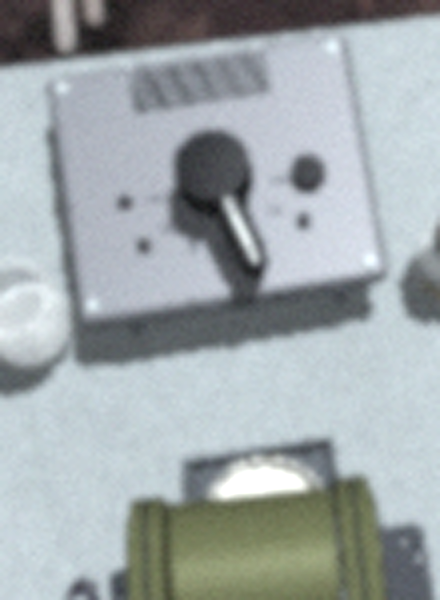

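```bash

python3 nudge.py '{"steps":[[0.4,0,0,0.015,0],[0.8,0,0,0,0],[1,0,0,0,0],[1,0,0,0,0],[1,0,0,0,0]]}'
python3 nudge.py '{"steps":[[0.8,0,0,0,0],[0.75,0,0,0,0],[0.75,0,0,0,0],[0.6,0,0,0,0],[0.5,0,0,0,0]]}'
python3 - <<'E'
from h import *;import pickle
g=pickle.load(open("t2.pkl","rb"))
c,s=np.cos(.0255),np.sin(.0255);M=np.array([[c,-s],[s,c]])
for p in((186,464),(329,442)):print("old tray corners in reader (top cam)",M.T@(ray(g,190+p[0]/4-.4,115+p[1]/4-.4,.032)-[.685,.0517]))
go(.686-.108*c,.0515-.108*s,.055,.0255)
E
```

```text
t: 6.62
eef_pos: [0.4904, 0.0475, 0.0546]
tool_rot: [-0.0, 1.0, 0.013, -0.002]
force: [-8.7, -1.2, 7.7]
grip_width: 0.0115
gripper_force: 35.0
t: 7.25
eef_pos: [0.5587, 0.0489, 0.0546]
tool_rot: [-0.0, 1.0, 0.013, -0.001]
force: [-7.2, -0.3, 5.5]
grip_width: 0.0118
gripper_force: 35.0
old tray corners in reader (top cam) [-0.1658592   0.04710369]
old tray corners in reader (top cam) [-0.16571564 -0.04715719]
t 7.25 pos [0.5587 0.0489 0.0546] yaw 0.0262 toolz [-0.002  0.    -1.   ] d_tool [ 0.0194  0.0007 -0.0004] turn 0.0007 F [-7.2 -0.3  5.5] w 0.0118 q [-0.01  0.09  1.98  0.    1.08  1.54]
```

```bash

python3 nudge.py '{"steps":[[0.3,0,0,0,0],[0.25,0,0,0,0],[0.15,0,0,0,0],[0,0,0,0,0]]}'
python3 -c "from h import *;go(.578,.0487,.055,.0255)"
```

```text
t: 7.75
eef_pos: [0.573, 0.0491, 0.0546]
tool_rot: [-0.0, 1.0, 0.013, 0.0]
force: [-2.8, 0.6, 2.7]
grip_width: 0.0119
gripper_force: 35.0
t 7.75 pos [0.573  0.0491 0.0546] yaw 0.0259 toolz [ 0.  0. -1.] d_tool [ 0.005   0.0006 -0.0004] turn 0.0004 F [-2.8  0.6  2.7] w 0.0119 q [-0.01  0.11  1.95  0.    1.08  1.54]
```

```bash

python3 nudge.py '{"steps":[[0.1,0,0,0,0],[0.1,0,0,0,0]]}'
python3 nudge.py '{"steps":[[0.05,0,0,0,0],[0.05,0,0,0,0]]}'
python3 nudge.py '{"steps":[[0.05,0,0,0,0],[0.05,0,0,0,0]]}'
```

```text
t: 8.0
eef_pos: [0.5763, 0.0492, 0.0546]
tool_rot: [-0.0, 1.0, 0.013, -0.001]
force: [-5.2, 0.1, 3.7]
grip_width: 0.0117
gripper_force: 35.0
t: 8.25
eef_pos: [0.5781, 0.0492, 0.0546]
tool_rot: [-0.0, 1.0, 0.013, -0.001]
force: [-8.4, 0.0, 6.6]
grip_width: 0.012
gripper_force: 35.0
t: 8.5
eef_pos: [0.5782, 0.049, 0.0546]
tool_rot: [0.0, 1.0, 0.013, -0.004]
force: [-16.9, -1.0, 12.0]
grip_width: 0.0117
gripper_force: 35.0
```

```bash

python3 nudge.py '{"steps":[[0.05,0,0,0,0],[0,0,0,0,0],[0,0,0,0,0]]}'
python3 nudge.py '{"steps":[[-0.05,0,0,0,0],[0,0,0,0,0.03],[0,0,0,0,0.03],[0,0,0,0,0.03]]}'
```

```text
t: 8.88
eef_pos: [0.5783, 0.049, 0.0546]
tool_rot: [0.0, 1.0, 0.013, -0.005]
force: [-16.7, -0.9, 12.7]
grip_width: 0.0117
gripper_force: 35.0
t: 9.38
eef_pos: [0.5814, 0.0492, 0.0547]
tool_rot: [-0.0, 1.0, 0.013, 0.001]
force: [0.3, -0.1, 0.7]
grip_width: 0.0295
gripper_force: 0.0
```

The tray met the stop at about the predicted position. Next I'll rise clear of the fin, close the fingers and work out the arc for pushing the pointer.

```bash

python3 nudge.py '{"steps":[[0,0,-1,0,0.03],[0,0,-2,0,0.03],[0,0,-2,0,0],[0,0,-1.5,0,0],[0,0,0,0,0]]}'
python3 - <<'E'
from h import *;from cell import arm
np.set_printoptions(precision=4,suppress=True)
c,s=np.cos(.0255),np.sin(.0255);M=np.array([[c,-s],[s,c]])
prev=None
for d in(-15,0,15,30,45,60,75,90):
    a=np.radians(d);t=np.array([np.sin(a),-np.cos(a)]);S=.010*abs(np.sin(a))+.012*abs(np.cos(a))
    C=-.046*np.array([np.cos(a),np.sin(a)])-t*(.009+S)
    print(d,"reader",C,"world",M@C+[.686,.0515],"step tool",None if prev is None else (C-prev)*[1,-1]);prev=C
    if d==-15: go(*(M@C+[.686,.0515]),.102,.0255)
f=arm.grab_frame("wrist");cv2.imwrite("pics/w3.png",f["pixels"])
E
```

```text
t: 10.0
eef_pos: [0.5834, 0.0492, 0.1898]
tool_rot: [0.0, 1.0, 0.013, 0.004]
force: [0.9, -0.0, -0.1]
grip_width: 0.0054
gripper_force: 0.0
-15 reader [-0.0384  0.0343] world [0.6467 0.0848] step tool None
t 10.0 pos [0.5834 0.0492 0.1898] yaw 0.0259 toolz [ 0.009 -0.    -1.   ] d_tool [ 0.0634 -0.034   0.0884] turn 0.0004 F [ 0.9 -0.  -0.1] w 0.0054 q [-0.01 -0.01  1.83  0.    1.31  1.54]
0 reader [-0.046  0.021] world [0.6395 0.0713] step tool [-0.0076  0.0133]
15 reader [-0.0504  0.0105] world [0.6353 0.0607] step tool [-0.0044  0.0105]
30 reader [-0.052  -0.0019] world [0.634  0.0483] step tool [-0.0016  0.0124]
45 reader [-0.0499 -0.0152] world [0.6365 0.0351] step tool [0.0021 0.0133]
60 reader [-0.0435 -0.028 ] world [0.6432 0.0224] step tool [0.0064 0.0128]
75 reader [-0.0329 -0.0388] world [0.6541 0.0119] step tool [0.0106 0.0108]
90 reader [-0.019 -0.046] world [0.6682 0.005 ] step tool [0.0139 0.0072]
```

View pics/w3.png

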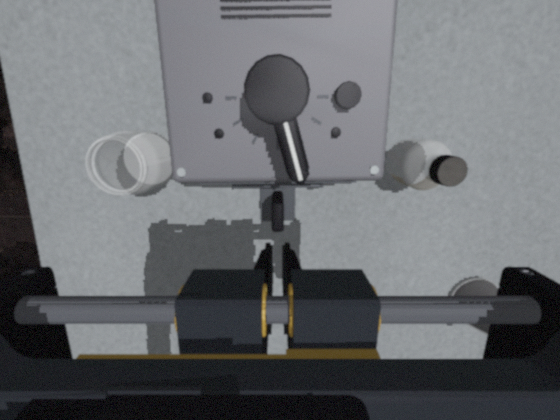

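The wrist view shows the pointer a bit to the right of the mouth direction, from hub (277,90) to tip (300,180). The big stud is at (347,95) on the right, and the fin is centred in front of the head. The fingers will come down on the pointer's left side.

```bash

python3 nudge.py '{"steps":[[1.5,-0.85,0,0,0],[1.65,-0.85,0,0,0],[0,0,1,0,0],[0,0,1.75,0,0],[0,0,1.65,0,0]]}'
python3 nudge.py '{"steps":[[0,0,0,0,0]]}'
python3 -c "from h import *;go(.6353,.0607,.102,.0255)"
```

```text
t: 10.68
eef_pos: [0.6407, 0.0843, 0.093]
tool_rot: [0.0, 1.0, 0.013, -0.002]
force: [0.4, -0.5, -0.0]
grip_width: 0.0002
gripper_force: 0.0
t: 10.8
eef_pos: [0.6382, 0.0842, 0.0907]
tool_rot: [0.0, 1.0, 0.013, -0.006]
force: [0.2, 0.7, 0.5]
grip_width: 0.0
gripper_force: 0.0
t 10.8 pos [0.6382 0.0842 0.0907] yaw 0.0255 toolz [-0.011 -0.001 -1.   ] d_tool [-0.0037  0.0234 -0.0113] turn 0.0 F [0.2 0.7 0.5] w 0.0 q [ 0.05  0.22  1.76 -0.    1.17  1.59]
```

```bash

python3 nudge.py '{"steps":[[0,0,-0.55,0,0],[0,0,0,0,0]]}'
python3 -c "from h import *;go(.6353,.0607,.102,.0255)"
```

```text
t: 11.05
eef_pos: [0.645, 0.0848, 0.1115]
tool_rot: [-0.0, 1.0, 0.013, 0.003]
force: [-0.3, 0.4, 0.4]
grip_width: 0.0005
gripper_force: 0.0
t 11.05 pos [0.645  0.0848 0.1115] yaw 0.0257 toolz [ 0.006  0.    -1.   ] d_tool [-0.0104  0.0238  0.0095] turn 0.0002 F [-0.3  0.4  0.4] w 0.0005 q [ 0.05  0.2   1.74 -0.    1.19  1.59]
```

```bash

python3 nudge.py '{"steps":[[0,0,0,0,0],[0,0,0,0,0]]}'
python3 -c "from h import *;go(.6353,.0607,.102,.0255)"
```

```text
t: 11.3
eef_pos: [0.6433, 0.0848, 0.1085]
tool_rot: [-0.0, 1.0, 0.013, 0.001]
force: [0.1, 1.4, -0.2]
grip_width: 0.0003
gripper_force: 0.0
t 11.3 pos [0.6433 0.0848 0.1085] yaw 0.0258 toolz [ 0.001  0.    -1.   ] d_tool [-0.0086  0.0239  0.0064] turn 0.0003 F [ 0.1  1.4 -0.2] w 0.0003 q [ 0.05  0.2   1.74 -0.    1.19  1.59]
```

```bash

python3 nudge.py '{"steps":[[-0.2,0.5,0.15,0,0],[-0.2,0.5,0.1,0,0],[0,0.15,0,0,0],[0,0,0,0,0]]}'
python3 -c "from h import *;go(.634,.0483,.102,.0255)"
python3 nudge.py '{"steps":[[-0.05,0.3,0,0,0],[-0.05,0.3,0,0,0],[0.05,0.3,0,0,0],[0.05,0.35,0,0,0],[0,0,0,0,0]]}'
python3 -c "from h import *;go(.6365,.0351,.102,.0255);go(.6432,.0224,.102)"
```

```text
t: 11.8
eef_pos: [0.6356, 0.0611, 0.1026]
tool_rot: [-0.0, 1.0, 0.012, -0.0]
force: [0.0, 0.9, 0.1]
grip_width: 0.0006
gripper_force: 0.0
t 11.8 pos [0.6356 0.0611 0.1026] yaw 0.025 toolz [-0.  0. -1.] d_tool [-0.0019  0.0128  0.0006] turn -0.0005 F [0.  0.9 0.1] w 0.0006 q [0.01 0.19 1.77 0.   1.18 1.56]
t: 12.42
eef_pos: [0.6362, 0.0362, 0.1027]
tool_rot: [-0.0, 1.0, 0.013, -0.0]
force: [-0.7, 1.9, -0.2]
grip_width: 0.0005
gripper_force: 0.9
t 12.43 pos [0.6362 0.0362 0.1027] yaw 0.0253 toolz [-0.  0. -1.] d_tool [0.0002 0.0011 0.0007] turn -0.0002 F [-0.7  1.9 -0.2] w 0.0005 q [-0.03  0.19  1.77  0.    1.18  1.52]
t 12.43 pos [0.6362 0.0362 0.1027] yaw 0.0253 toolz [-0.  0. -1.] d_tool [0.0066 0.014  0.0007] turn None F [-0.7  1.9 -0.2] w 0.0005 q [-0.03  0.19  1.77  0.    1.18  1.52]
```

```bash

python3 nudge.py '{"steps":[[0.15,0.35,0,0,0],[0.2,0.35,0,0,0],[0.25,0.3,0,0,0],[0.3,0.25,0,0,0],[0,0,0,0,0]]}'
python3 -c "from h import *;go(.6541,.0119,.102,.0255);go(.6682,.005,.102)"
```

```text
t: 13.05
eef_pos: [0.6556, 0.0112, 0.1027]
tool_rot: [0.0, 1.0, 0.013, 0.0]
force: [0.2, -0.2, 0.0]
grip_width: 0.0007
gripper_force: 0.0
t 13.05 pos [0.6556 0.0112 0.1027] yaw 0.0253 toolz [ 0.001 -0.001 -1.   ] d_tool [-0.0015 -0.0008  0.0007] turn -0.0002 F [ 0.2 -0.2  0. ] w 0.0007 q [-0.06  0.22  1.73 -0.    1.19  1.48]
t 13.05 pos [0.6556 0.0112 0.1027] yaw 0.0253 toolz [ 0.001 -0.001 -1.   ] d_tool [0.0124 0.0065 0.0007] turn None F [ 0.2 -0.2  0. ] w 0.0007 q [-0.06  0.22  1.73 -0.    1.19  1.48]
```

```bash

python3 nudge.py '{"steps":[[0.2,0.15,0,0,0],[0.2,0.15,0,0,0],[0,0,0,0,0]]}'
python3 nudge.py '{"steps":[[0.15,0.05,0,0,0],[0,0,0,0,0]]}'
python3 nudge.py '{"steps":[[0.05,0,0,0,0],[0,0,0,0,0]]}'
```

```text
t: 13.42
eef_pos: [0.6633, 0.006, 0.1027]
tool_rot: [0.0, 1.0, 0.013, 0.0]
force: [-0.8, 0.5, -0.6]
grip_width: 0.0005
gripper_force: 0.0
t: 13.68
eef_pos: [0.6662, 0.0054, 0.1027]
tool_rot: [0.0, 1.0, 0.013, 0.0]
force: [0.7, 0.3, 0.5]
grip_width: 0.0001
gripper_force: 0.0
t: 13.92
eef_pos: [0.667, 0.0054, 0.1027]
tool_rot: [0.0, 1.0, 0.013, 0.0]
force: [0.2, -0.8, -0.7]
grip_width: 0.0007
gripper_force: 0.0
```

```bash

python3 nudge.py '{"steps":[[-0.5,0,0,0,0],[0,0,-1.5,0,0],[0,0,-2.5,0,0],[-2,0,-1.5,0,0],[-3,0,0,0,0]]}'
python3 nudge.py '{"steps":[[-3,0,0,0,0],[-3,0,0,0,0],[-2.5,0,0,0,0],[0,0,0,0,0]]}'
python3 - <<'E'
from h import *;from cell import arm;import pickle
F={n:arm.grab_frame(n) for n in("top","side")};pickle.dump(F,open("f3.pkl","wb"))
E=lambda i:cv2.convertScaleAbs(i,alpha=1.3,beta=10)
a=E(cv2.resize(F["top"]["pixels"][115:235,185:320],None,fx=3,fy=3,interpolation=cv2.INTER_CUBIC))
b=E(cv2.resize(F["side"]["pixels"][130:250,275:410],None,fx=3,fy=3,interpolation=cv2.INTER_CUBIC))
cv2.imwrite("pics/fin.png",np.hstack([a[:,:400],b[:,:400]]))
E
```

```text
t: 14.55
eef_pos: [0.5581, 0.0023, 0.2168]
tool_rot: [0.0, 1.0, 0.013, 0.003]
force: [0.1, 0.7, 1.3]
grip_width: 0.0004
gripper_force: 0.0
t: 15.05
eef_pos: [0.3845, -0.0017, 0.2123]
tool_rot: [0.0, 1.0, 0.013, 0.001]
force: [0.6, -0.1, -0.8]
grip_width: 0.0006
gripper_force: 0.0
```

View pics/fin.png

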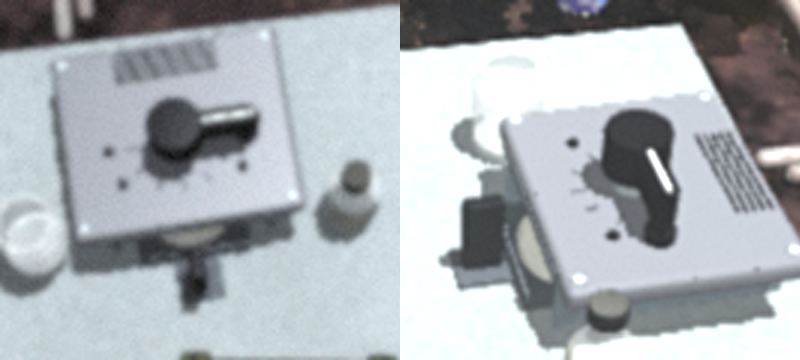

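In the final picture the pointer lies over the big stud, with its white line running from (202,123) to (253,110) in the top half. The fin stands in front of the head and the dish is in the tray. A numeric check of the angle and the tray follows.

```bash
python3 - <<'E'
from h import *;import pickle
np.set_printoptions(precision=4,suppress=True)
F=pickle.load(open("f3.pkl","rb"));T=F["top"];S=F["side"]
c,s=np.cos(.0255),np.sin(.0255);M=np.array([[c,-s],[s,c]])
tt=lambda x,y,z:M.T@(ray(T,185+x/3-.33,115+y/3-.33,z)-[.685,.0517])
ss=lambda x,y,z:M.T@(ray(S,275+(x-400)/3-.33,130+y/3-.33,z)-[.687,.0508])
for f,p in((tt,((202,123),(253,110))),(ss,((650,152),(672,190)))):
    q=[f(*k,.126) for k in p];d=q[1]-q[0];print(q,"dir",np.degrees(np.arctan2(-d[1],-d[0])),"pos",[np.degrees(np.arctan2(-k[1],-k[0])) for k in q])
print("fin top side",ss(463,200,.081),ss(503,198,.081))
# tray rear rim corners/tongue in top view
print("tongue end",tt(183,305,.021),tt(225,297,.021),"rear rim",tt(142,255,.032),tt(247,237,.032))
E
```

```text
[array([-0.0014, -0.0234]), array([ 0.0034, -0.0668])] dir 96.22655174206375 pos [np.float64(86.61159011530175), np.float64(92.87322067135251)]
[array([ 0.0007, -0.023 ]), array([ 0.003 , -0.0643])] dir 93.13468678595598 pos [np.float64(91.75085574516807), np.float64(92.63931581810218)]
fin top side [-0.1217  0.0038] [-0.0938  0.0008]
tongue end [-0.13    0.0177] [-0.1285 -0.02  ] rear rim [-0.0823  0.0467] [-0.0802 -0.0471]
```

The tray is home, but the white line reads about 92° while the click is at 90°. I'll check the angle by fitting a bar silhouette in both views.

```bash
cat > fit.py <<'E'
from h import *;import pickle
c,s=np.cos(.0255),np.sin(.0255);M=np.array([[c,-s],[s,c]])
def score(f,o,th,thr,Z=8):
    hull=lambda pts:cv2.convexHull(np.array([np.multiply(proj(f,(*(M@p[:2]+o),p[2])),Z) for p in pts],np.float32).round().astype(np.int32))
    H,W=f["pixels"].shape[:2];m=np.zeros((H*2,W*2),np.uint8);Z=2
    hull=lambda pts:cv2.convexHull(np.array([np.multiply(proj(f,(*(M@p[:2]+o),p[2])),16*Z) for p in pts]).round().astype(np.int32))
    d=np.array([-np.cos(th),-np.sin(th)]);n=np.array([-d[1],d[0]])
    bar=[(*(d*r+n*w),z) for r,w in((.0,.009),(0,-.009),(.064,.009),(.064,-.009),(.073,0)) for z in(.096,.126)]
    hub=[(.024*np.cos(k),.024*np.sin(k),z) for k in np.linspace(0,6.28,40) for z in(.09,.126)]
    for P in(bar,hub):cv2.fillConvexPoly(m,hull(P),255,shift=4)
    m=cv2.resize(m,(W,H),interpolation=cv2.INTER_AREA)/255.
    g=cv2.cvtColor(f["pixels"],cv2.COLOR_BGR2GRAY)
    u,v=map(int,proj(f,(*o,.11)));b=np.s_[v-50:v+50,u-50:u+50]
    bright=cv2.dilate(m,np.ones((3,3)))[b]
    dark=(g[b]<thr)|((g[b]>170)&(m[b]>.9))
    return np.abs(dark-m[b]).sum()
E
python3 - <<'E'
from fit import *
A=np.radians(np.arange(-40,112,1.))
for fn in("f0.pkl","f3.pkl"):
    F=pickle.load(open(fn,"rb"))
    for n,o in(("top",np.array([.685,.0517])),("side",np.array([.687,.0508]))):
        for thr in(50,65,80):
            S=[score(F[n],o,a,thr) for a in A];k=np.argsort(S)[:3];print(fn,n,thr,np.degrees(A[k]).round(),np.array(S)[k].round())
E
```

```text
f0.pkl top 50 [8. 7. 9.] [1666. 1667. 1668.]
f0.pkl top 65 [4. 3. 5.] [2252. 2253. 2255.]
f0.pkl top 80 [4. 3. 5.] [2637. 2638. 2641.]
f0.pkl side 50 [22. 21. 20.] [1709. 1710. 1711.]
f0.pkl side 65 [19. 20. 18.] [2162. 2163. 2165.]
f0.pkl side 80 [23. 24. 22.] [2477. 2479. 2480.]
f3.pkl top 50 [78. 77. 76.] [1805. 1805. 1805.]
f3.pkl top 65 [76. 75. 77.] [2159. 2160. 2160.]
f3.pkl top 80 [76. 75. 77.] [2566. 2567. 2571.]
f3.pkl side 50 [88. 87. 89.] [1705. 1707. 1711.]
f3.pkl side 65 [88. 89. 87.] [2286. 2289. 2291.]
f3.pkl side 80 [88. 87. 89.] [2743. 2747. 2747.]
```

```bash
python3 - <<'E'
from fit import *
np.set_printoptions(precision=4,suppress=True)
for fn in("f0.pkl","f3.pkl"):
    F=pickle.load(open(fn,"rb"))
    for n,o in(("top",np.array([.685,.0517])),("side",np.array([.687,.0508]))):
        f=F[n];g=cv2.cvtColor(f["pixels"],cv2.COLOR_BGR2GRAY).astype(float)
        th=np.radians(15 if fn=="f0.pkl" else 91);d=np.array([-np.cos(th),-np.sin(th)]);e=np.array([-d[1],d[0]])
        # sample the bar top plane on a metric grid, line centroid across the bar at each radius
        R_=np.arange(.03,.066,.002);W=np.arange(-.012,.0121,.0005)
        P=np.array([[proj(f,(*(M@(d*r+e*w)+o),.126)) for w in W] for r in R_],np.float32)
        I=cv2.remap(g.astype(np.float32),P,None,cv2.INTER_LINEAR)
        Wt=np.clip(I-I.min(1,keepdims=True)-.5*(I.max(1,keepdims=True)-I.min(1,keepdims=True)),0,None)
        Wt[:,abs(W)>.009]=0
        y=(Wt*W).sum(1)/Wt.sum(1);k=np.polyfit(R_,y,1)
        print(fn,n,"peak",I.max(1)[::4],"offset mm",(y*1000).round(1)[::3],"dir",np.degrees(th+np.arctan(k[0])).round(1),"mean ang",np.degrees(th+np.mean(y/R_)).round(1))
E
```

```text
f0.pkl top peak [138.7715 165.1953 166.9688 154.8281 139.5039] offset mm [0.7 0.8 1.1 1.3 1.5 1.8] dir 17.5 mean ang 16.6
f0.pkl side peak [196.3828 196.0625 204.7305 209.2637 195.0996] offset mm [-2.6 -2.5 -2.1 -1.6 -1.8 -1.9] dir 15.9 mean ang 12.3
f3.pkl top peak [141.3125 160.8643 140.8652 162.1543 143.4375] offset mm [2.4 2.2 2.3 2.2 2.  2.2] dir 91.1 mean ang 93.9
f3.pkl side peak [225.1797 219.6719 236.7676 240.5    199.9609] offset mm [0.6 0.5 0.5 0.5 0.5 0.5] dir 91.4 mean ang 91.7
```

```bash
python3 -c "
from cell import arm;print(arm.job_done())"
```

```text
the job is handed in; nothing more can be done
None
```

The job is handed in: the tray, with its dish still in it, is pushed home against the back stop, and the selector measures about 91°, at the +1.571 rad (90°) click marked by the big stud; the jar, bottle and flask were not touched.

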